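Unstack the printing blocks into their fitted trays

TASK

Take the stack of hand printing blocks apart from the top down and lay each block flat, printing face up, inside the shallow wooden tray of its own shape and size: first the narrow bar, then the round and the square (either first), last the long wide border block. Each must be in its tray before a block from a lower layer is put in its own. Tip no block over, and leave the saucer of wet green paint where it stands.

Things in the scene. Friction and masses are not known exactly. Their poses are not given: they have to be found in the camera images.
- bar_block: Narrow bar-shaped printing block, 110 mm along x, 22 mm along y, 28 mm high. On top of the stack at the start, bridging the round and the square block (its underside is 56 mm above the table). Pale wood, dark patterned printing face on top. Loose. Origin: centre of its underside; z up through the printing face.
- round_block: Round printing block, 44 mm in diameter, 28 mm high. At the start in the middle layer (underside 28 mm up), 38 mm from the middle of the border block; the square block is on the other half (which end varies), 33 mm of gap between them. Pale wood, dark patterned printing face on top. Loose. Origin: centre of its underside; z up through the printing face.
- square_block: Square printing block, 42 x 42 mm, 28 mm high, sides along x and y, at the start within about 0.1 rad of square to the border block. In the middle layer at the start beside the round block. Pale wood, dark patterned printing face on top. Loose. Origin: centre of its underside; z up through the printing face.
- border_block: Long wide printing block, 150 mm along x, 68 mm along y, 28 mm high. Bottom of the stack at the start, lying on the table. Pale wood, dark patterned printing face on top. Loose. Origin: centre of its underside; z up through the printing face.
- bar_tray: Shallow plywood tray for the bar block, inside 126 mm along x by 38 mm along y. Floor 4 mm thick, rim 4 mm thick with its top 10 mm above the table, so the block has 8 mm of play all round. Does not move. Origin: centre of its underside, on the table.
- round_tray: Shallow round pale wooden tray for the round block, inside diameter 60 mm. Floor 4 mm thick, rim 4 mm thick with its top 10 mm above the table, so the block has 8 mm of play all round. Does not move. Origin: centre of its underside, on the table.
- square_tray: Shallow square plywood tray for the square block, inside 58 x 58 mm, sides along x and y. Floor 4 mm thick, rim 4 mm thick with its top 10 mm above the table, so the block has 8 mm of play all round. Does not move. Origin: centre of its underside, on the table.
- border_tray: Shallow plywood tray for the border block, inside 166 mm along x by 84 mm along y. Floor 4 mm thick, rim 4 mm thick with its top 10 mm above the table, so the block has 8 mm of play all round. Does not move. Origin: centre of its underside, on the table.
- saucer: White ceramic saucer of wet green paint, 104 mm in diameter, 13 mm high, on the table; to be left alone. Origin: centre of its underside.
There are look-alikes about, which are no part of the job. What is shaped like the square_block but blue or red is not meant.

How it is judged:
By the outcome, as a careful person would: the job done as asked, in the order asked, and still so for the second after the job is handed in, with the robot touching nothing.
It also fails if it takes over 125 s, if anything falls off the work surface, if the arm or the gripper's body presses on something with over 40 N, if the wrist force passes 120 N, or if a joint passes its speed limit or range.

ROBOT

A 6-joint arm with a two-finger parallel gripper is mounted at the origin on the work surface. World frame = base frame: x ahead of the robot, y to its left, z up, the work surface at z = 0. Lengths are in mm, angles in degrees, forces in N, time in s.
With the tool pointing down it reaches from about 300 to 850 mm from the base axis. Payload 4.2 kg.
Tool frame: the origin (TCP) lies at the very end of the fingers, on their centre line; the grasp point (between the pads) lies 19 mm behind it (env.tcp_to_grasp is the distance from the TCP to the grasp point, in mm); z points along the fingers, y is the line along which they close (so a half turn about z gives the same grasp; the last joint's range is limited). The gripper opens to 91 mm and grips with 3 to 60 N. Pads are 32 mm wide; open, the fingers measure 118 mm over their backs; the gripper's body (76 mm by 178 mm) begins 60 mm behind the grasp point.
Start: joints at [-74.656, 18.312, 89.639, -0, 72.044, -1.146], TCP at [163.213, -551.366, 213.976] pointing down, gripper open.
Joint ranges: [-177.97, 177.97], [-48.28, 115.42], [12.27, 149.76], [-77.06, 257.06], [2.81, 150.46], [-146.56, 146.56]. Speed limits (degrees/s): [147.25, 147.25, 180, 180, 180, 180].

INTERFACE

Orientations are given as [roll, pitch, yaw] about the fixed x, y, z axes, in that order (R = Rz(yaw) Ry(pitch) Rx(roll)).
In Python, from workcell import env gives the robot as it stands.
- The arm moves only by the tool move_arm, never from a script. Its argument "plan" is a list of rows, each a list of 3 entries, a list of its own where there are three numbers: the shift along the world's x, y, z in cm, then the turn about the world's z in degrees, then the closure, from 0 (fully open) to 1 (shut). In form: [[[x, y, z], turn, claw], ...]. A call has 1 to 5 rows; each row shifts and turns the commanded pose from where the row before left it; what a row does not reach is not made up. A row lasts 1/10 s, in which the tool goes at most 50 mm and 8.59 degrees, less where a joint would pass 70% of its speed; a pose out of reach is approached as far as the arm can. A call is refused whole if a number of a shift passes 5 or a number of a turn 8.59, either way. A call with a gripper value outside its range is refused whole. The fingers move at their own pace and stop on an object; "squeeze" is the grip in N (left out, the last holds). Time passes only in rows, so rows that do not move let the fingers close. It gives the time, the measured TCP pose, the force, the opening and the grip force at its end, in the units of the state.
- env.state(): the state, without advancing time (a new reading comes with each control period).
- env.grab_frame(name): name is "side" or "top"; returns a dict with "frame" (420x560x3 uint8, red, green, blue), "z_map" (420x560 float32, mm along the optical axis (not along the pixel's ray), 0 where there is no reading), "fovy" (degrees; the focal length in pixels is half the picture's height over the tangent of half this angle, whatever the lens; pixels are square), "cx", "cy" (the principal point, pixels), "position" and "orientation" of the camera in the world. Camera axes: x right, y down, z forward; pixel columns grow to the right and rows downward; lengths in mm; the calibration is good to about 2 mm. A picture is of the moment at which its call begins.
- env.job_done(): hands the job in; it is judged then, once.
Trained networks look in a picture, given as the dict that the camera call returned (one of the last four; its "shot" number tells which), for a name from the list of things; names that differ only in an ending like _2 or _b are one class to them, and where a whole thing is asked for, a point or a joint stands for the part that bears it (a point fixed in the world has none). Each returns a list of dicts, best first, with "score" (0 to 1); they miss things now and then, are a little off and sometimes report something else, mostly with a low value. They report only what shows in the picture. A call takes as long as a camera call. They do not tell look-alikes from the thing itself.
- env.search_frame(picture, label): "point" ([column, row] in pixels, amid what is visible of it).
- env.landmark_of(picture, label): "point" ([column, row] in pixels: a listed point, or the origin of a listed thing).
The state is a dict: "time_s": time; "qpos": joint angles; "qvel": joint speeds; "effort": joint torques, N m; "ee_pos": TCP position; "ee_rot": TCP orientation; "force": force on the tool from outside, world axes, zero at the start; "torque": the same for the moment, N m; "gripper_width": finger opening in mm; "gripper_force": force on a finger pad.
Only numpy, scipy, OpenCV 4.12 (cv2) and the standard library are available. Lean on these libraries where they do the work, as an engineer would, in place of code of your own. Each camera call takes 0.05 s, during which the arm holds its last target. There are 200 camera calls.

## Working session

There is one attempt and no reset: what is moved stays moved. The work goes in short steps, Python scripts to look and compute and a tool call to move; the robot and the scene stay as the last step left them, time stands still between calls to the robot, and variables do not carry over. Pictures are saved under pics/ and viewed, at most 14 in all, crops included, and the job is handed in when it is done.

Besides the shell and the picture viewer there is one more tool, called after ">>>" in YAML: its name, and indented under it one key for each argument. move_arm: Moves the arm, as the interface text tells. Its arguments: {"type":"object","properties":{"plan":{"type":"array","items":{"type":"array"}},"squeeze":{"type":"number"}},"required":["plan"]}

```bash
mkdir -p pics
cat > h.py <<'E'
import numpy as np, cv2
from scipy.spatial.transform import Rotation as R
from workcell import env
N=["bar_block","round_block","square_block","border_block","bar_tray","round_tray","square_tray","border_tray","saucer"]
def cam(p):
    f=p["frame"].shape[0]/2/np.tan(np.radians(p["fovy"])/2)
    o=np.array(p["orientation"],float)
    M=o if o.shape==(3,3) else R.from_euler("xyz",o,degrees=True).as_matrix()
    return f,M,np.array(p["position"],float)
def cloud(p):
    f,M,t=cam(p);z=p["z_map"];v,u=np.indices(z.shape)
    P=np.stack([(u-p["cx"])/f*z,(v-p["cy"])/f*z,z],-1)@M.T+t
    P[z==0]=np.nan
    return P
def save(p,n,crop=None,s=1):
    im=p["frame"][...,::-1]
    if crop: a,b,c,d=crop; im=im[b:d,a:c]
    cv2.imwrite("pics/"+n,cv2.resize(im,None,fx=s,fy=s))
E
python3 - <<'E'
from h import *
np.set_printoptions(precision=1,suppress=True)
print(env.state())
for n in("top","side"):
    p=env.grab_frame(n);save(p,n+"1.png");print(n,p["position"],p["orientation"],p["fovy"],p["cx"],p["cy"])
    P=cloud(p);np.savez(f"{n}1.npz",P=P,f=p["frame"])
    for k in N:
        for d in env.search_frame(p,k)[:3]:
            c,r=map(int,np.round(d["point"]));print(k,d["point"],round(d["score"],2),P[min(r,419),min(c,559)])
E
```

```text
{'time_s': 0.0, 'qpos': array([-74.7,  18.4,  89.7,   0. ,  72. ,  -1.1]), 'qvel': array([ 0. ,  0. , -0.1, -0. , -0. , -0. ]), 'effort': array([ -0. , -41.2, -23.2,   0.1,   0. ,  -0. ]), 'ee_pos': array([ 163.1, -550.9,  213.1]), 'ee_rot': array([-179.9,   -0. ,   16.5]), 'force': array([0.3, 0.4, 0.4]), 'torque': array([ 0., -0.,  0.]), 'gripper_force': 0.0, 'gripper_width': 91.1018828813863}
top [ 297.6   -1.3 1165.8] [-168.3   -0.3  -88.6] 50.36585284283745 282.3183006052571 215.5352549714781
bar_block [178.8, 240.0] 0.76 [454.2 248.6  85.1]
round_block [165.9, 242.8] 0.56 [449.8 286.9  57.3]
square_block [234.9, 273.1] 0.68 [381.6 114.2  27.9]
square_block [197.0, 282.8] 0.56 [354.4 209.1  26.2]
square_block [197.2, 243.8] 0.5 [445.5 204.2  84.5]
border_block [181.2, 245.7] 0.63 [446.9 255.4  28.8]
border_block [388.5, 183.5] 0.2 [ 631.5 -284.7    6.3]
bar_tray [384.6, 235.1] 0.66 [ 492.  -273.2    7. ]
bar_tray [283.6, 242.0] 0.45 [467.   -8.2   6.2]
round_tray [281.8, 242.9] 0.84 [464.1  -3.    7.7]
square_tray [281.5, 179.2] 0.95 [638.    1.2   7.1]
border_tray [186.7, 173.1] 0.75 [650.4 259.4   0.4]
saucer [386.5, 183.4] 0.84 [ 633.6 -278.9    8.2]
side [108.2 883.8 725.6] [-123.8    0.5 -155.9] 42.90882745284033 283.942249617321 212.17280885711628
bar_block [253.5, 287.4] 0.7 [455.7 253.   83.9]
round_block [243.8, 320.9] 0.57 [448.  309.3  54.7]
square_block [308.7, 315.8] 0.97 [359.3 227.4  27.3]
square_block [316.5, 284.7] 0.8 [377.8 144.9  28.3]
border_block [254.3, 328.3] 0.97 [436.7 295.6  29.2]
bar_tray [336.1, 181.2] 0.98 [ 487.2 -283.2    5.5]
round_tray [304.6, 242.6] 0.65 [461.3  -3.6   2.2]
square_tray [230.9, 226.4] 0.8 [644.    6.5   3.9]
border_tray [166.2, 297.8] 0.94 [643.5 271.4   3.2]
```

View pics/top1.png

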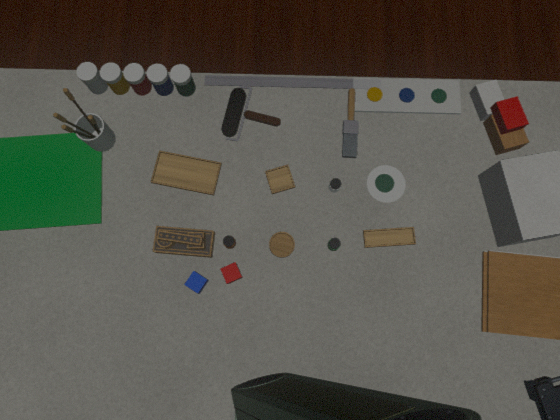

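View pics/side1.png

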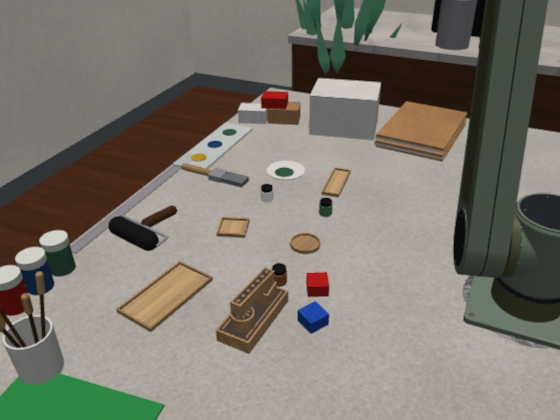

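Run:
```python
from h import *
for n,b in(("top",(130,200,250,300)),("side",(200,250,350,375))):
    f=np.load(n+"1.npz")["f"];save({"frame":f},n+"c.png",b,5)
a=cv2.imread("pics/topc.png");b=cv2.imread("pics/sidec.png");w=max(a.shape[1],b.shape[1])
c=[cv2.resize(x,(400,int(x.shape[0]*400/x.shape[1]))) for x in(a,b)]
h=max(x.shape[0] for x in c);c=[cv2.copyMakeBorder(x,0,h-x.shape[0],0,0,0) for x in c]
cv2.imwrite("pics/crop1.png",np.hstack(c))
np.set_printoptions(precision=1,suppress=True)
def rect(P,xy,rad,z0,z1,lab):
    m=(np.hypot(P[...,0]-xy[0],P[...,1]-xy[1])<rad)&(P[...,2]>z0)&(P[...,2]<z1)
    m=cv2.morphologyEx(m.astype(np.uint8),cv2.MORPH_CLOSE,np.ones((3,3)))
    k,l,s,_=cv2.connectedComponentsWithStats(m)
    for i in range(1,k):
        if s[i,4]<25: continue
        q=P[l==i];q=q[np.isfinite(q[:,0])]
        print(lab,i,s[i,4],cv2.minAreaRect(q[:,:2].astype(np.float32)),np.median(q[:,2]))
for n in("top","side"):
    P=np.load(n+"1.npz")["P"];print(n,"table z",np.nanmedian(P[...,2]))
    rect(P,(450,250),110,75,95,"bar");rect(P,(450,250),110,48,66,"mid");rect(P,(450,250),130,22,36,"low")
    rect(P,(490,-278),100,3,15,"bartray");rect(P,(464,-3),70,3,15,"rtray");rect(P,(640,3),80,3,15,"stray");rect(P,(647,265),130,2.5,15,"btray")
```

```text
top table z 1.4251939577059147
bar 1 424 ((460.88958740234375, 248.59613037109375), (109.68087005615234, 22.31891441345215), 82.68870544433594) 85.11060504347961
mid 3 151 ((459.4629211425781, 215.10983276367188), (41.296043395996094, 43.69473648071289), 1.7971000671386719) 57.176613421515185
mid 4 101 ((449.0909729003906, 291.91925048828125), (49.93196105957031, 18.919410705566406), 75.11717987060547) 57.165931386363354
low 1 833 ((461.1849060058594, 251.490966796875), (151.37905883789062, 68.60933685302734), 86.3935546875) 29.033233717832218
low 3 37 ((459.11468505859375, 131.9834747314453), (22.53170394897461, 29.837148666381836), 32.25590133666992) 34.36816877194178
low 4 48 ((391.1080017089844, 142.79518127441406), (14.599746704101562, 29.023780822753906), 65.6513671875) 28.884569450659342
low 5 285 ((357.8624572753906, 212.877685546875), (42.292457580566406, 41.47004699707031), 60.3199462890625) 29.24337046021992
bartray 1 3365 ((489.56787109375, -278.7947998046875), (196.22903442382812, 199.31710815429688), 30.041105270385742) 3.188098488945343
rtray 1 1539 ((464.4535217285156
[... 1011 characters left out ...]
344), 85.49364471435547) 27.96428767888625
low 5 444 ((356.7010498046875, 216.16102600097656), (43.50368881225586, 45.24412155151367), 58.81450653076172) 27.718379972691082
bartray 3 526 ((489.516357421875, -289.58489990234375), (60.82423782348633, 164.4425506591797), 12.916643142700195) 4.606198220189015
rtray 5 510 ((460.365966796875, 2.0948562622070312), (64.73356628417969, 70.44466400146484), 21.846588134765625) 4.532710537583569
stray 5 553 ((641.2479858398438, 1.6720657348632812), (66.83885192871094, 92.8846206665039), 19.489303588867188) 4.836202986805347
btray 9 3141 ((652.5582275390625, 258.2273254394531), (196.3336944580078, 112.43120574951172), 81.08654022216797) 4.159458087908888
```

View pics/crop1.png

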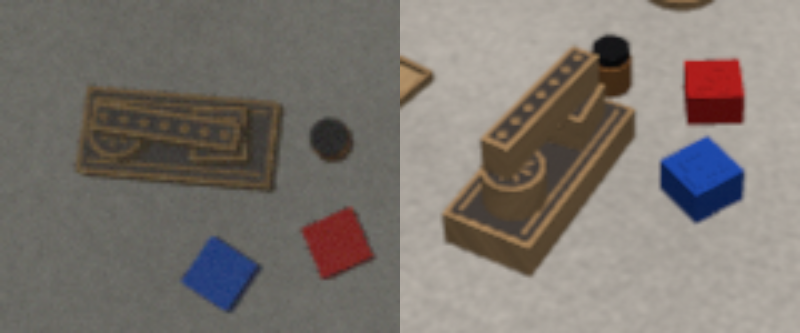

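```bash
cat >> h.py <<'E'
def ray(p,uv,z):
    f,M,t=cam(p);uv=np.atleast_2d(uv).astype(float)
    d=np.c_[(uv[:,0]-p["cx"])/f,(uv[:,1]-p["cy"])/f,np.ones(len(uv))]@M.T
    return t+d*((z-t[2])/d[:,2])[:,None]
def axis(q):
    "centre of min rect, dims, long-axis angle in (-90,90]"
    r=cv2.minAreaRect(q[:,:2].astype(np.float32));b=cv2.boxPoints(r);e=[b[1]-b[0],b[2]-b[1]]
    e=max(e,key=np.linalg.norm);a=np.degrees(np.arctan2(e[1],e[0]));a=(a+90)%180-90
    return np.round(r[0],1),np.round(sorted(r[1]),1),round(float(a),1)
def tray(p,xy,rad,z=10):
    P=cloud(p);hsv=cv2.cvtColor(p["frame"],cv2.COLOR_RGB2HSV)
    m=(hsv[...,1]>70)&(hsv[...,0]<30)&(np.hypot(P[...,0]-xy[0],P[...,1]-xy[1])<rad)
    k,l,s,_=cv2.connectedComponentsWithStats(m.astype(np.uint8))
    i=1+np.argmax(s[1:,4]);v,u=np.nonzero(l==i)
    return axis(ray(p,np.c_[u,v],z))
E
python3 - <<'E'
from h import *
T=dict(bar=((490,-278),100),rnd=((464,0),50),sq=((640,3),60),bor=((647,265),120))
for n in("top","side"):
    p=env.grab_frame(n)
    for k,(c,r) in T.items(): print(n,k,*tray(p,c,r))
    P=cloud(p)
    for lab,z0,z1 in(("bar",75,95),("mid",48,66),("low",22,36)):
        m=(np.hypot(P[...,0]-460,P[...,1]-251)<90)&(P[...,2]>z0)&(P[...,2]<z1)
        k,l,s,_=cv2.connectedComponentsWithStats(m.astype(np.uint8))
        for i in range(1,k):
            if s[i,4]>60: print(n,lab,s[i,4],*axis(P[l==i]),P[l==i][:,2].mean().round(1))
E
```

```text
top bar [ 487.3 -282.9] [ 46.  134.7] -85.0
top rnd [461.2  -1.7] [63.1 65.3] -88.6
top sq [638.2   7.5] [64.7 66.3] 18.3
top bor [649.9 261. ] [ 93.3 173.7] 79.8
top bar 421 [460.8 248.6] [ 22.3 111. ] 82.7 85.0
top mid 144 [459.2 214.7] [41.7 43.7] -87.7 56.4
top mid 101 [448.9 290.9] [19.5 53.3] 75.6 57.0
top low 821 [461.  251.5] [ 68.5 151. ] 86.5 29.3
side bar [ 485.3 -275.3] [ 46.5 143.5] -84.9
side rnd [458.6   5.4] [64.8 73.2] -66.6
side sq [634.7  13.8] [66.2 75. ] -71.1
side bor [646.7 265.7] [ 97.6 178.1] 80.0
side bar 657 [460.7 251.6] [ 24.1 112. ] 82.6 82.8
side mid 518 [444.4 259.2] [ 37.5 121.9] 71.6 56.6
side low 1192 [460.4 254.1] [ 69.6 153.9] 86.6 28.1
```

What could be mistaken for the wanted blocks, by top-image pixel:
- **Square block:** blue cube (197,282) and red cube (232,272). Both are look-alikes and rejected.
- **Stack:** bar (179,240), round at its left end (166,243), square at its right end (~205,245), border block underneath. All are pale wood with dark faces, so these are the ones I want.

The top and side views show the trays clear. The crop confirms the bar bridges the round and the square.

I'm moving above the bar now.

>>> move_arm:
  plan:
    - [[1.5, 4.0, -0.3], 3.3, 0]
    - [[1.5, 4.0, -0.3], 3.3, 0]
    - [[1.5, 4.0, -0.3], 3.3, 0]
    - [[1.5, 4.0, -0.3], 3.3, 0]
    - [[1.5, 4.0, -0.3], 3.3, 0]
  squeeze: 25

```text
time_s: 1.6
ee_pos: [238.5, -349.8, 199.0]
ee_rot: [180.0, -0.0, 33.1]
force: [-0.2, -0.5, -0.3]
gripper_width: 90.8
gripper_force: 0.0
```

>>> move_arm:
  plan:
    - [[1.5, 4.0, -0.3], 3.3, 0]
    - [[1.5, 4.0, -0.3], 3.3, 0]
    - [[1.5, 4.0, -0.3], 3.3, 0]
    - [[1.5, 4.0, -0.3], 3.3, 0]
    - [[1.5, 4.0, -0.3], 3.3, 0]

```text
time_s: 2.1
ee_pos: [313.6, -149.8, 184.2]
ee_rot: [179.9, -0.0, 49.6]
force: [1.2, -0.3, -1.1]
gripper_width: 91.2
gripper_force: 0.0
```

>>> move_arm:
  plan:
    - [[1.5, 4.0, -0.3], 3.3, 0]
    - [[1.5, 4.0, -0.3], 3.3, 0]
    - [[1.5, 4.0, -0.3], 3.3, 0]
    - [[1.5, 4.0, -0.3], 3.3, 0]
    - [[1.5, 4.0, -0.3], 3.3, 0]

```text
time_s: 2.6
ee_pos: [388.7, 50.5, 169.2]
ee_rot: [179.9, -0.0, 66.2]
force: [1.0, -0.2, 0.4]
gripper_width: 91.2
gripper_force: 0.0
```

>>> move_arm:
  plan:
    - [[1.5, 4.0, -0.3], 3.3, 0]
    - [[1.5, 4.0, -0.3], 3.3, 0]
    - [[1.5, 4.0, -0.3], 3.3, 0]
    - [[1.5, 4.0, -0.3], 3.3, 0]
    - [[0, 0, 0], 0, 0]

```text
time_s: 3.1
ee_pos: [450.1, 212.8, 156.6]
ee_rot: [179.9, -0.1, 79.5]
force: [0.0, -0.7, 0.4]
gripper_width: 91.1
gripper_force: 0.0
```

Run:
```python
from h import *
np.set_printoptions(precision=1,suppress=True)
for i in range(3):
    p=env.grab_frame("top");s=env.state();print(s["ee_pos"],s["ee_rot"],s["qpos"])
save(p,"top2.png",(100,120,300,300),4)
P=cloud(p)
m=(np.hypot(P[...,0]-450,P[...,1]-210)<120)&(P[...,2]>130)&(P[...,2]<260);print(axis(P[m]) if m.any() else 0)
```

```text
[448.6 210.4 156.5] [-180.     0.    79.4] [ 23.8  13.9 104.9  -0.   61.3  34.4]
[447.9 208.9 156.6] [-180.     0.1   79.3] [ 23.7  13.8 105.   -0.   61.3  34.4]
[447.6 208.1 156.7] [-180.     0.1   79.2] [ 23.6  13.7 105.   -0.   61.3  34.4]
(array([452.9, 196.9]), array([ 45.7, 155.7]), -31.3)
```

View pics/top2.png

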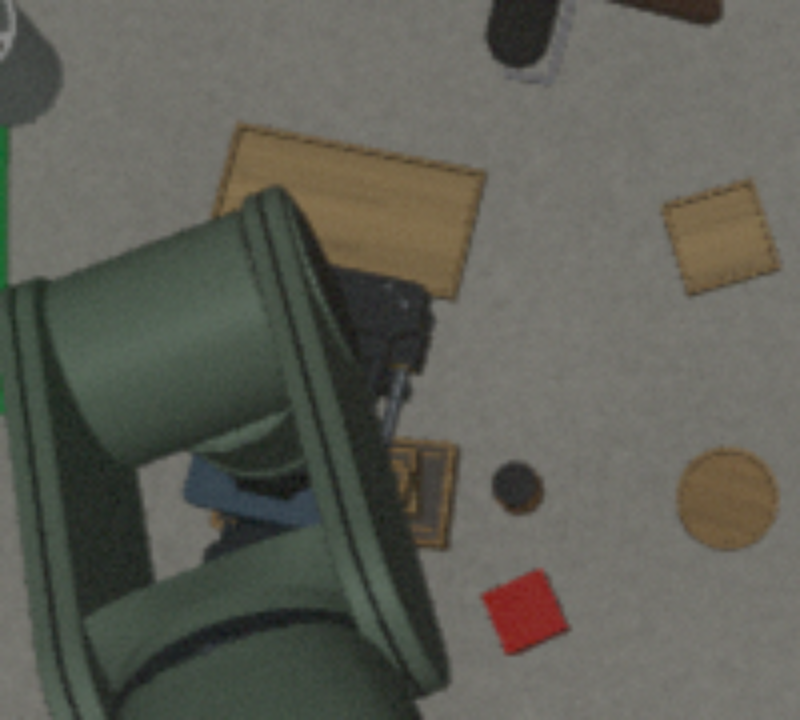

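The picture shows the arm over the stack, with one end of the border block still visible near (430,490) in the crop. The arm settles on its commanded pose. Next I centre on the bar and go down.

>>> move_arm:
  plan:
    - [[0.6, 2.1, 0], 1.7, 0]
    - [[0.65, 2.05, 0], 1.7, 0]
    - [[0, 0, -2.0], 0, 0]
    - [[0, 0, -2.0], 0, 0]
    - [[0, 0, -1.5], 0, 0]

```text
time_s: 3.75
ee_pos: [459.9, 248.3, 101.3]
ee_rot: [-180.0, 0.1, 82.5]
force: [-0.0, 0.4, -0.1]
gripper_width: 91.1
gripper_force: 0.0
```

>>> move_arm:
  plan:
    - [[0, 0, -1.5], 0, 0]
    - [[0, 0, -1.2], 0, 0]
    - [[0, 0, -0.95], 0, 0]
    - [[0, 0, 0], 0, 0]
    - [[0, 0, 0], 0, 0]

```text
time_s: 4.25
ee_pos: [461.0, 250.0, 65.8]
ee_rot: [180.0, -0.0, 82.6]
force: [0.6, -1.1, 0.4]
gripper_width: 91.1
gripper_force: 0.0
```

Run:
```python
from h import *
np.set_printoptions(precision=1,suppress=True)
p=env.grab_frame("side");s=env.state();print(s["ee_pos"],s["ee_rot"],s["force"])
save(p,"side2.png",(180,200,340,370),4)
```

```text
[461.2 250.2  66.1] [179.9  -0.   82.6] [ 0.5 -0.9  0.3]
```

View pics/side2.png

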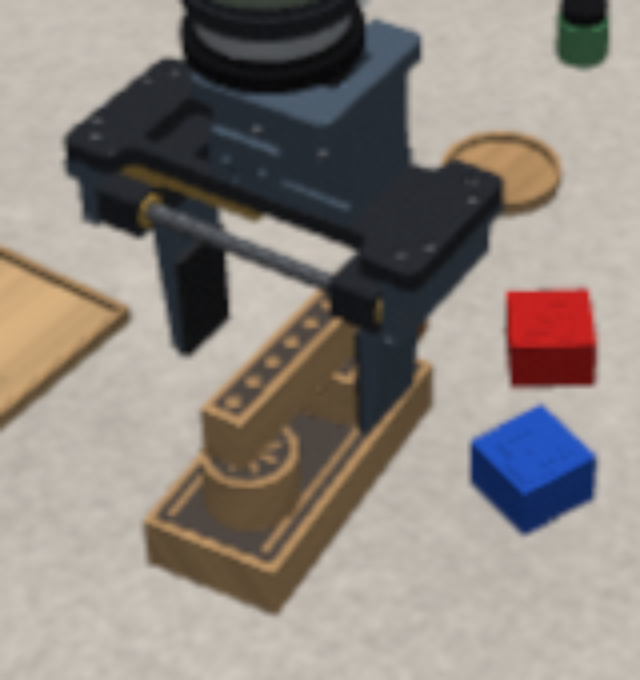

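The open fingers straddle the bar, with its top at about (280,350) in the crop. I'm closing on it.

>>> move_arm:
  plan:
    - [[0, 0, 0], 0, 0.6]
    - [[0, 0, 0], 0, 0.7]
    - [[0, 0, 0], 0, 1]
    - [[0, 0, 0], 0, 1]
    - [[0, 0, 0], 0, 1]

```text
time_s: 4.8
ee_pos: [460.7, 250.2, 65.5]
ee_rot: [180.0, -0.0, 82.6]
force: [-0.9, 0.3, 0.3]
gripper_width: 53.7
gripper_force: 0.0
```

>>> move_arm:
  plan:
    - [[0, 0, 0], 0, 1]
    - [[0, 0, 0], 0, 1]
    - [[0, 0, 0], 0, 1]
    - [[0, 0, 0], 0, 1]
    - [[0, 0, 0], 0, 1]

```text
time_s: 5.3
ee_pos: [460.7, 250.1, 65.5]
ee_rot: [180.0, 0.0, 82.6]
force: [-0.6, -0.2, -0.6]
gripper_width: 21.9
gripper_force: 25.0
```

>>> move_arm:
  plan:
    - [[0, 0, 0.5], 0, 1]
    - [[0, 0, 1.0], 0, 1]
    - [[0, 0, 2.0], 0, 1]
    - [[0, 0, 2.0], 0, 1]
    - [[0, 0, 2.0], 0, 1]

```text
time_s: 5.8
ee_pos: [460.8, 250.2, 142.0]
ee_rot: [180.0, -0.0, 82.6]
force: [-0.7, 0.4, -0.7]
gripper_width: 21.8
gripper_force: 25.0
```

>>> move_arm:
  plan:
    - [[0.1, -1.5, 0], 0.8, 1]
    - [[0.2, -2.5, 0], 0.8, 1]
    - [[0.2, -3.5, 0], 0.8, 1]
    - [[0.2, -3.5, 0], 0.8, 1]
    - [[0.2, -3.5, 0], 0.8, 1]

```text
time_s: 6.3
ee_pos: [469.9, 104.0, 141.4]
ee_rot: [179.9, -0.0, 86.7]
force: [0.0, 0.5, -1.3]
gripper_width: 22.1
gripper_force: 25.0
```

Run:
```python
from h import *
np.set_printoptions(precision=1,suppress=True)
s=env.state();print(s["ee_pos"],s["ee_rot"],s["gripper_width"],s["gripper_force"])
for n in("top","side"):
    p=env.grab_frame(n);P=cloud(p)
    for lab,z0,z1 in(("mid",48,66),("low",22,36)):
        m=(np.hypot(P[...,0]-460,P[...,1]-251)<90)&(P[...,2]>z0)&(P[...,2]<z1)
        k,l,st,_=cv2.connectedComponentsWithStats(m.astype(np.uint8))
        for i in range(1,k):
            if st[i,4]>60: print(n,lab,st[i,4],*axis(P[l==i]),P[l==i][:,2].mean().round(1))
```

```text
[469.9 104.  141.4] [179.9  -0.   86.7] 22.107000173816466 25.001765191555023
top mid 248 [460.8 291.3] [41.9 42.4] 46.8 56.9
top mid 118 [459.8 200.4] [15.2 41.5] 3.3 56.4
top low 257 [463.1 301.5] [52.  70.3] 1.4 29.2
top low 124 [464.6 194.9] [35.5 57.2] 4.3 29.9
side mid 419 [460.  217.9] [43.9 46. ] -89.1 55.2
side mid 406 [460.3 295.3] [40.8 43.7] -62.6 55.3
side low 1303 [460.6 254.3] [ 70. 154.] 86.7 28.1
```

>>> move_arm:
  plan:
    - [[0.15, -3.5, 0], 0.8, 1]
    - [[0.15, -3.5, 0], 0.8, 1]
    - [[0.15, -3.5, 0], 0.8, 1]
    - [[0.15, -3.5, 0], 0.8, 1]
    - [[0.15, -3.5, 0], 0.8, 1]

```text
time_s: 6.9
ee_pos: [477.6, -70.6, 141.3]
ee_rot: [179.9, -0.0, 90.6]
force: [0.1, -0.4, -0.6]
gripper_width: 21.7
gripper_force: 25.0
```

>>> move_arm:
  plan:
    - [[0.15, -3.5, 0], 0.8, 1]
    - [[0.15, -3.5, 0], 0.8, 1]
    - [[0.15, -3.5, 0], 0.8, 1]
    - [[0.15, -3.5, 0], 0.8, 1]
    - [[0.15, -3.5, 0], 0.8, 1]

```text
time_s: 7.4
ee_pos: [485.3, -245.8, 141.3]
ee_rot: [179.9, 0.0, 94.6]
force: [0.9, 0.1, -0.6]
gripper_width: 21.6
gripper_force: 25.0
```

>>> move_arm:
  plan:
    - [[0.15, -2.5, 0], 0.4, 1]
    - [[0, -1.1, 0], 0, 1]
    - [[0, 0, -3.0], 0, 1]
    - [[0, 0, -3.0], 0, 1]
    - [[0, 0, -2.0], 0, 1]

```text
time_s: 7.9
ee_pos: [485.6, -279.4, 59.1]
ee_rot: [-179.9, -0.1, 95.0]
force: [-0.3, 0.0, -0.6]
gripper_width: 21.7
gripper_force: 25.0
```

Run:
```python
from h import *
np.set_printoptions(precision=1,suppress=True)
for i in range(4): p=env.grab_frame("side")
s=env.state();print(s["ee_pos"],s["ee_rot"],s["force"],s["gripper_force"])
save(p,"side3.png",(270,110,400,230),5)
P=cloud(p)
# bar in hand: wood pixels with z 30..
hsv=cv2.cvtColor(p["frame"],cv2.COLOR_RGB2HSV)
m=(np.hypot(P[...,0]-486,P[...,1]+281)<90)&(P[...,2]>45)&(P[...,2]<85)&(hsv[...,1]>70)&(hsv[...,0]<30)
print(m.sum(),axis(P[m]))
```

```text
[ 486.8 -280.3   61.1] [180.  -0.  95.] [ 0.5  0.7 -1.4] 24.999867975711823
229 (array([ 486. , -274.7]), array([ 25. , 112.9]), -82.8)
```

View pics/side3.png

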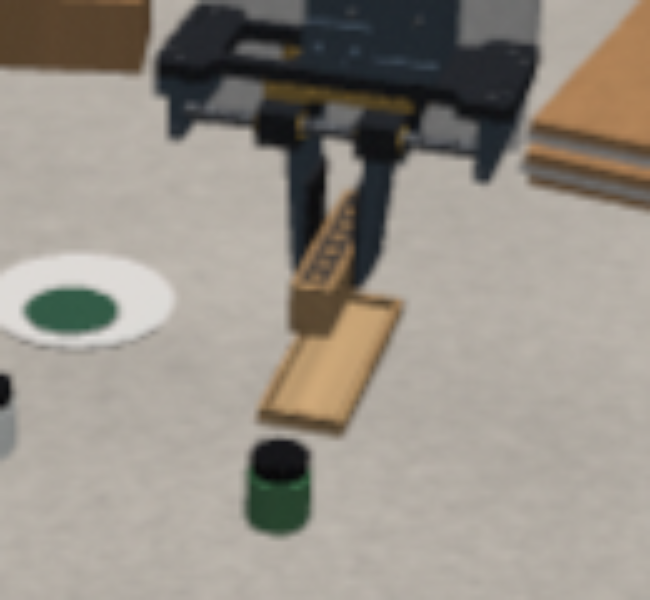

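The bar hangs level over its tray, whose near end is at (300,420) in the crop. I'm nudging −3 mm in y and lowering.

>>> move_arm:
  plan:
    - [[0, -0.3, -1.0], 0, 1]
    - [[0, 0, -1.2], 0, 1]
    - [[0, 0, -1.2], 0, 1]
    - [[0, 0, -0.8], 0, 1]
    - [[0, 0, -0.4], 0, 1]

```text
time_s: 8.6
ee_pos: [485.5, -283.4, 13.3]
ee_rot: [-179.9, -0.1, 95.0]
force: [-5.1, 3.0, 31.4]
gripper_width: 21.9
gripper_force: 25.0
```

>>> move_arm:
  plan:
    - [[0, 0, 0], 0, 1]
    - [[0, 0, 0], 0, 1]
    - [[0, 0, 0], 0, 1]
    - [[0, 0, 0], 0, 0.7]
    - [[0, 0, 0], 0, 0.6]

```text
time_s: 9.1
ee_pos: [486.4, -284.0, 14.7]
ee_rot: [180.0, 0.0, 95.0]
force: [0.1, 0.3, -0.1]
gripper_width: 32.6
gripper_force: 0.0
```

Run:
```python
from h import *
np.set_printoptions(precision=1,suppress=True)
p=env.grab_frame("side")
s=env.state();print(s["ee_pos"],s["ee_rot"],s["force"],s["gripper_force"])
save(p,"side4.png",(290,140,380,230),6)
P=cloud(p);hsv=cv2.cvtColor(p["frame"],cv2.COLOR_RGB2HSV)
m=(np.hypot(P[...,0]-486,P[...,1]+281)<90)&(P[...,2]>24)&(P[...,2]<45)&(hsv[...,1]>70)&(hsv[...,0]<30)
print(m.sum(),axis(P[m]),np.median(P[m][:,2]))
```

```text
[ 486.3 -283.9   14.6] [180.   0.  95.] [0.9 0.2 0.5] 0.0
167 (array([ 483.4, -279.9]), array([ 28.4, 113.1]), -85.0) 31.524836052665137
```

View pics/side4.png

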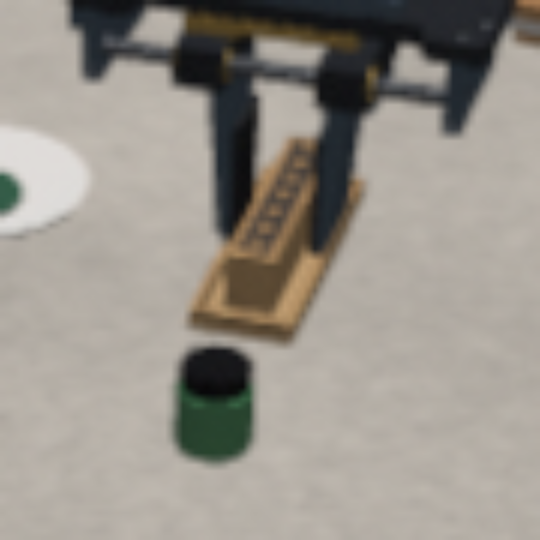

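The bar lies in its tray, inside the rim (block top around (270,200) in the crop). I'm releasing it and going to the round block.

>>> move_arm:
  plan:
    - [[0, 0, 0.2], 0, 0.5]
    - [[0, 0, 1.0], 0, 0.4]
    - [[0, 0, 3.0], 0, 0.2]
    - [[0, 0, 3.5], 0, 0]
    - [[0, 0, 3.5], 0, 0]

```text
time_s: 9.65
ee_pos: [486.1, -283.8, 128.4]
ee_rot: [180.0, 0.0, 95.0]
force: [-0.4, -0.5, -0.4]
gripper_width: 73.5
gripper_force: 0.0
```

>>> move_arm:
  plan:
    - [[-0.1, 3.0, 0], -0.6, 0]
    - [[-0.2, 4.0, 0], -0.6, 0]
    - [[-0.2, 4.0, 0], -0.6, 0]
    - [[-0.2, 4.0, 0], -0.6, 0]
    - [[-0.2, 4.0, 0], -0.6, 0]

```text
time_s: 10.15
ee_pos: [477.1, -92.5, 127.4]
ee_rot: [179.9, 0.0, 91.9]
force: [0.2, -0.2, 0.1]
gripper_width: 91.5
gripper_force: 0.0
```

>>> move_arm:
  plan:
    - [[-0.2, 4.0, 0], -0.6, 0]
    - [[-0.2, 4.0, 0], -0.6, 0]
    - [[-0.2, 4.0, 0], -0.6, 0]
    - [[-0.2, 4.0, 0], -0.6, 0]
    - [[-0.2, 4.0, 0], -0.6, 0]

```text
time_s: 10.65
ee_pos: [467.1, 107.8, 127.5]
ee_rot: [179.9, -0.0, 89.0]
force: [0.1, 0.1, 0.8]
gripper_width: 91.2
gripper_force: 0.0
```

>>> move_arm:
  plan:
    - [[-0.2, 4.0, 0], -0.6, 0]
    - [[-0.2, 4.0, 0], -0.6, 0]
    - [[-0.2, 4.0, 0], -0.6, 0]
    - [[-0.1, 4.0, 0], -0.6, 0]
    - [[0, 2.7, 0], 0, 0]

```text
time_s: 11.15
ee_pos: [460.0, 295.8, 127.5]
ee_rot: [179.9, -0.1, 86.7]
force: [0.4, -0.6, 0.2]
gripper_width: 91.4
gripper_force: 0.0
```

Run:
```python
from h import *
np.set_printoptions(precision=1,suppress=True)
for i in range(3):p=env.grab_frame("top")
s=env.state();print(s["ee_pos"],s["ee_rot"])
print("bartray",tray(p,(490,-280),100))
P=cloud(p);m=(np.hypot(P[...,0]-486,P[...,1]+281)<90)&(P[...,2]>24)&(P[...,2]<45)
print("bar",m.sum(),axis(P[m]),np.median(P[m][:,2]))
```

```text
[460.1 294.4 127. ] [180.   -0.   86.7]
bartray (array([ 487.2, -282.7]), array([ 46. , 133.9]), -84.8)
bar 385 (array([ 487.4, -285. ]), array([ 23.2, 110.1]), -85.1) 33.651764318004325
```

>>> move_arm:
  plan:
    - [[0, 0, -2.5], 0, 0]
    - [[0, 0, -2.5], 0, 0]
    - [[0, 0, -1.8], 0, 0.1]
    - [[0, 0, -1.3], 0, 0.2]
    - [[0, 0, -0.8], 0, 0.3]

```text
time_s: 11.8
ee_pos: [459.8, 291.5, 36.8]
ee_rot: [-179.9, 0.1, 86.5]
force: [0.7, 0.2, -0.0]
gripper_width: 70.2
gripper_force: 0.0
```

>>> move_arm:
  plan:
    - [[0, 0, 0], 0, 0.4]
    - [[0, 0, 0], 0, 0.4]
    - [[0, 0, 0], 0, 0.8]
    - [[0, 0, 0], 0, 1]
    - [[0, 0, 0], 0, 1]

```text
time_s: 12.3
ee_pos: [460.7, 293.3, 38.3]
ee_rot: [179.9, -0.0, 86.6]
force: [-0.7, -0.5, 3.8]
gripper_width: 43.6
gripper_force: 25.0
```

>>> move_arm:
  plan:
    - [[0, 0, 0], 0, 1]
    - [[0, 0, 0], 0, 1]
    - [[0, 0, 0], 0, 1]
    - [[0, 0, 0], 0, 1]
    - [[0, 0, 0.3], 0, 1]

```text
time_s: 12.8
ee_pos: [460.0, 293.1, 40.4]
ee_rot: [-180.0, 0.0, 86.6]
force: [-0.0, -0.0, -0.2]
gripper_width: 43.6
gripper_force: 25.0
```

>>> move_arm:
  plan:
    - [[0, 0, 1.0], 0, 1]
    - [[0, 0, 2.5], 0, 1]
    - [[0, 0, 2.5], 0, 1]
    - [[0, 0, 2.0], 0, 1]
    - [[0, -1.5, 0], 0, 1]

```text
time_s: 13.3
ee_pos: [462.2, 280.0, 123.6]
ee_rot: [179.6, -0.3, 86.7]
force: [0.2, -0.6, -0.6]
gripper_width: 43.0
gripper_force: 25.0
```

>>> move_arm:
  plan:
    - [[0, -3.0, 0], 0, 1]
    - [[0, -4.0, 0], 0, 1]
    - [[0, -4.0, 0], 0, 1]
    - [[0, -4.0, 0], 0, 1]
    - [[0, -4.0, 0], 0, 1]

```text
time_s: 13.8
ee_pos: [458.7, 85.7, 119.5]
ee_rot: [-179.9, 0.0, 86.6]
force: [0.6, 0.8, 0.5]
gripper_width: 43.1
gripper_force: 25.0
```

>>> move_arm:
  plan:
    - [[0, -4.0, 0], 0, 1]
    - [[0, -3.0, 0], 0, 1]
    - [[0, -1.8, 0], 0, 1]
    - [[0, 0, -3.0], 0, 1]
    - [[0, 0, -3.0], 0, 1]

```text
time_s: 14.3
ee_pos: [459.6, -1.4, 59.7]
ee_rot: [179.9, 0.0, 86.5]
force: [0.1, 0.2, -1.6]
gripper_width: 43.3
gripper_force: 25.0
```

Run:
```python
from h import *
np.set_printoptions(precision=1,suppress=True)
for i in range(3):p=env.grab_frame("side")
s=env.state();print(s["ee_pos"],s["ee_rot"],s["gripper_width"])
save(p,"side5.png",(240,170,370,290),5)
```

```text
[457.6  -0.4  58.8] [-179.7    0.    86.6] 43.26741332539341
```

View pics/side5.png

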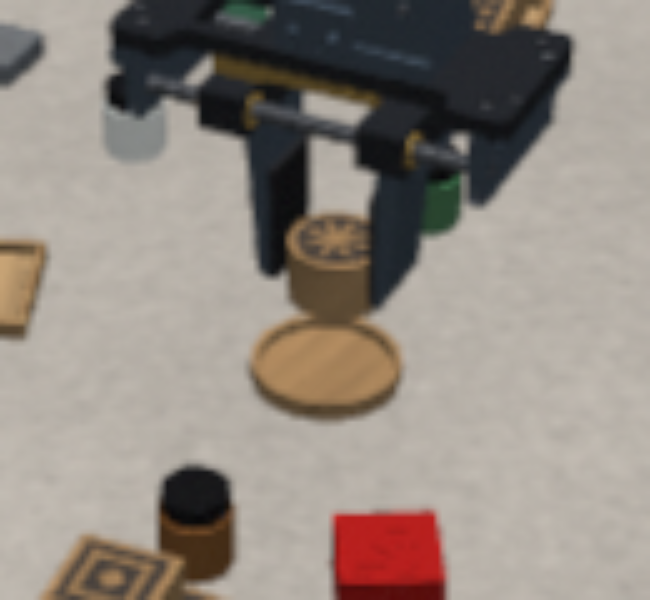

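The round block hangs upright above the round tray at (325,365) in the crop. I'm lowering it.

>>> move_arm:
  plan:
    - [[0, 0, -1.5], 0, 1]
    - [[0, 0, -1.2], 0, 1]
    - [[0, 0, -0.8], 0, 1]
    - [[0, 0, -0.4], 0, 1]
    - [[0, 0, -0.2], 0, 1]

```text
time_s: 14.95
ee_pos: [460.5, 0.1, 19.8]
ee_rot: [180.0, -0.0, 86.6]
force: [-0.7, -0.5, -0.5]
gripper_width: 43.4
gripper_force: 25.0
```

>>> move_arm:
  plan:
    - [[0, 0, -0.2], 0, 1]
    - [[0, 0, -0.2], 0, 1]
    - [[0, 0, -0.1], 0, 1]
    - [[0, 0, 0], 0, 1]
    - [[0, 0, 0], 0, 1]

```text
time_s: 15.45
ee_pos: [460.3, 0.1, 14.6]
ee_rot: [180.0, -0.0, 86.6]
force: [0.3, 0.3, -0.6]
gripper_width: 43.6
gripper_force: 25.0
```

>>> move_arm:
  plan:
    - [[0, 0, 0], 0, 0.48]
    - [[0, 0, 0], 0, 0.45]
    - [[0, 0, 0], 0, 0.42]
    - [[0, 0, 0.2], 0, 0.35]
    - [[0, 0, 0.3], 0, 0.25]

```text
time_s: 15.95
ee_pos: [460.1, 0.1, 19.6]
ee_rot: [-180.0, -0.0, 86.6]
force: [0.3, 0.3, 0.3]
gripper_width: 64.9
gripper_force: 0.0
```

Run:
```python
from h import *
np.set_printoptions(precision=1,suppress=True)
p=env.grab_frame("side")
s=env.state();print(s["ee_pos"],s["ee_rot"],s["gripper_width"])
save(p,"side6.png",(260,200,350,275),6)
```

```text
[460.5   0.2  20.1] [179.9  -0.   86.6] 67.41117508462433
```

View pics/side6.png

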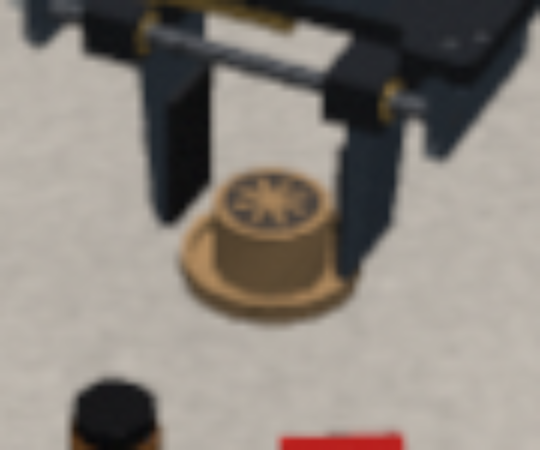

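The round block sits in its tray (rim around (270,260) in the crop). I'm lifting, then re-measuring the square block.

>>> move_arm:
  plan:
    - [[0, 0, 1.0], 0, 0.1]
    - [[0, 0, 3.0], 0, 0]
    - [[0, 0, 3.0], 0, 0]
    - [[0, 0, 2.0], 0, 0]
    - [[0, 0, 0], 0, 0]

```text
time_s: 16.5
ee_pos: [462.4, 0.1, 112.7]
ee_rot: [179.6, -0.0, 86.6]
force: [0.3, 0.6, -0.3]
gripper_width: 91.0
gripper_force: 0.0
```

Run:
```python
from h import *
np.set_printoptions(precision=1,suppress=True)
for n in("top","side"):
    p=env.grab_frame(n);P=cloud(p)
    for lab,z0,z1 in(("mid",46,66),("low",22,36)):
        m=(np.hypot(P[...,0]-460,P[...,1]-251)<95)&(P[...,2]>z0)&(P[...,2]<z1)
        k,l,st,_=cv2.connectedComponentsWithStats(m.astype(np.uint8))
        for i in range(1,k):
            if st[i,4]>60: print(n,lab,st[i,4],*axis(P[l==i]),P[l==i].mean(0))
```

```text
top mid 300 [459.6 214.5] [41.8 42.9] -87.2 [459.2 213.7  56.8]
top low 1232 [461.3 251.9] [ 68.6 151.6] 86.4 [459.9 259.   29.3]
side mid 447 [459.1 218.4] [44.  44.9] 88.4 [457.6 221.1  54.6]
side low 1823 [460.6 254.7] [ 70.5 153. ] 86.9 [457.3 274.7  27.9]
side low 68 [372.5 221.6] [17.3 21.9] -31.8 [375.6 223.   27. ]
```

>>> move_arm:
  plan:
    - [[0, 2.5, 0], 0.8, 0]
    - [[0, 4.0, 0], 0.8, 0]
    - [[-0.1, 4.0, 0], 0.8, 0]
    - [[0, 4.0, 0], 0.8, 0]
    - [[0, 4.0, 0], 0.8, 0]

```text
time_s: 17.1
ee_pos: [458.0, 186.2, 108.0]
ee_rot: [-179.8, 0.1, 90.6]
force: [0.8, -0.7, 0.6]
gripper_width: 91.3
gripper_force: 0.0
```

>>> move_arm:
  plan:
    - [[0, 2.2, 0], 0.4, 0]
    - [[0, 1.0, 0], 0, 0]
    - [[0, 0, -1.5], 0, 0]
    - [[0, 0, -2.0], 0, 0]
    - [[0, 0, -1.7], 0, 0.1]

```text
time_s: 17.6
ee_pos: [458.3, 216.1, 55.8]
ee_rot: [-179.9, 0.1, 91.0]
force: [0.1, -0.0, -0.0]
gripper_width: 85.7
gripper_force: 0.0
```

>>> move_arm:
  plan:
    - [[0, 0, -1.2], 0, 0.2]
    - [[0, 0, -0.8], 0, 0.3]
    - [[0, 0, 0], 0, 0.4]
    - [[0, 0, 0], 0, 0.4]
    - [[0, 0, 0], 0, 0.45]

```text
time_s: 18.1
ee_pos: [459.8, 217.3, 38.1]
ee_rot: [179.9, -0.0, 91.0]
force: [0.0, 0.2, 0.1]
gripper_width: 50.5
gripper_force: 0.0
```

>>> move_arm:
  plan:
    - [[0, 0, 0], 0, 0.8]
    - [[0, 0, 0], 0, 1]
    - [[0, 0, 0], 0, 1]
    - [[0, 0, 0], 0, 1]
    - [[0, 0, 0], 0, 1]

```text
time_s: 18.6
ee_pos: [459.6, 217.3, 38.1]
ee_rot: [179.9, -0.0, 91.0]
force: [-1.0, -0.5, 5.8]
gripper_width: 42.2
gripper_force: 24.9
```

>>> move_arm:
  plan:
    - [[0, 0, 0.5], 0, 1]
    - [[0, 0, 1.5], 0, 1]
    - [[0, 0, 2.5], 0, 1]
    - [[0, 0, 2.5], 0, 1]
    - [[0, 0, 1.0], 0, 1]

```text
time_s: 19.1
ee_pos: [460.2, 217.6, 119.5]
ee_rot: [179.8, -0.1, 91.0]
force: [0.5, -0.1, -0.4]
gripper_width: 41.9
gripper_force: 24.9
```

>>> move_arm:
  plan:
    - [[1.1, -1.3, 0], 1.1, 1]
    - [[2.2, -2.6, 0], 2.2, 1]
    - [[2.2, -2.6, 0], 2.2, 1]
    - [[2.2, -2.6, 0], 2.2, 1]
    - [[2.2, -2.6, 0], 2.2, 1]

```text
time_s: 19.6
ee_pos: [558.4, 99.0, 116.7]
ee_rot: [-179.9, -0.0, 101.0]
force: [0.9, 0.9, 0.0]
gripper_width: 41.7
gripper_force: 24.9
```

>>> move_arm:
  plan:
    - [[2.2, -2.6, 0], 2.2, 1]
    - [[2.2, -2.6, 0], 2.2, 1]
    - [[2.2, -2.6, 0], 2.2, 1]
    - [[1.3, -1.3, 0], 1.0, 1]
    - [[0, 0, -2.0], 0, 1]

```text
time_s: 20.1
ee_pos: [640.7, 6.9, 98.7]
ee_rot: [179.7, 0.1, 108.4]
force: [0.4, 0.2, -0.4]
gripper_width: 41.9
gripper_force: 24.9
```

>>> move_arm:
  plan:
    - [[0, 0, -2.0], 0, 1]
    - [[0, 0, -1.5], 0, 1]
    - [[0, 0, 0], 0, 1]
    - [[0, 0, 0], 0, 1]
    - [[0, 0, 0], 0, 1]

```text
time_s: 20.6
ee_pos: [637.8, 9.2, 63.3]
ee_rot: [179.9, 0.0, 108.5]
force: [0.2, 0.9, -0.6]
gripper_width: 42.0
gripper_force: 24.9
```

Run:
```python
from h import *
np.set_printoptions(precision=1,suppress=True)
p=env.grab_frame("side")
s=env.state();print(s["ee_pos"],s["ee_rot"],s["gripper_width"])
save(p,"side7.png",(180,150,300,260),5)
```

```text
[637.9   9.2  63.5] [179.9   0.  108.5] 41.68201475067637
```

View pics/side7.png

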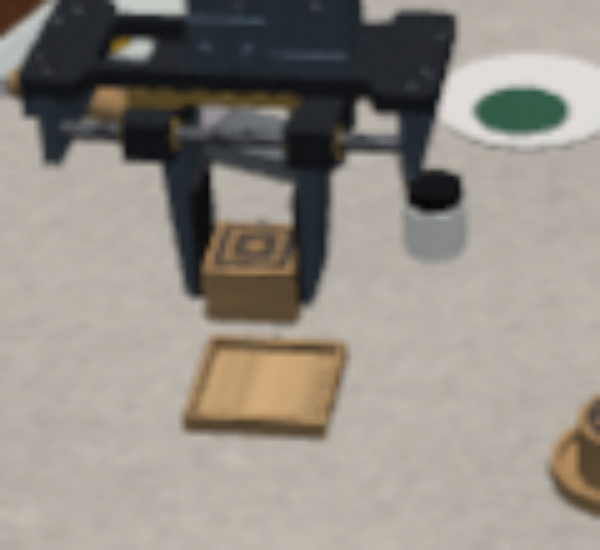

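The square block hangs above its tray (tray at (265,387) in the crop, block at (250,275)). I'll check the lateral fit numerically.

Run:
```python
from h import *
np.set_printoptions(precision=1,suppress=True)
p=env.grab_frame("side");P=cloud(p);hsv=cv2.cvtColor(p["frame"],cv2.COLOR_RGB2HSV)
w=(hsv[...,1]>60)&(hsv[...,0]<30)
# block front bottom edge and tray corners as px in last crop (crop/5+offset)
px=lambda c:np.array(c)/5+[180,150]
# tray rim inner/outer top corners
print("tray rim z10",ray(p,[px(c) for c in((212,338),(346,343),(322,431),(186,424))],10))
r=ray(p,[px(c) for c in((212,338),(346,343),(325,428),(186,421))],10);print("tray c",r.mean(0))
b=ray(p,[px(c) for c in((203,268),(299,272),(297,320),(207,318))],0) 
T=63.5-9.5
t=ray(p,[px(c) for c in((203,268),(299,272))],T+28);u=ray(p,[px(c) for c in((207,318),(297,320))],T)
print("front top edge",t,"front bottom",u)
m=w&(np.hypot(P[...,0]-637,P[...,1]-8)<45)&(P[...,2]>70)&(P[...,2]<92);print(m.sum(),axis(P[m]),P[m].mean(0))
```

```text
tray rim z10 [[675.   -8.3  10. ]
 [614.6 -29.9  10. ]
 [592.4  36.8  10. ]
 [651.6  56.6  10. ]]
tray c [633.6  12.7  10. ]
front top edge [[648.9  34.9  82. ]
 [608.2  20.9  82. ]] front bottom [[650.1  33.5  54. ]
 [612.1  18.8  54. ]]
246 (array([638. ,   9.6]), array([45.2, 46.3]), -71.1) [636.7  16.9  79.6]
```

>>> move_arm:
  plan:
    - [[-0.2, 0.2, -1.0], 0, 1]
    - [[0, 0, -1.5], 0, 1]
    - [[0, 0, -1.0], 0, 1]
    - [[0, 0, -0.5], 0, 1]
    - [[0, 0, -0.2], 0, 1]

```text
time_s: 21.2
ee_pos: [634.8, 11.2, 19.7]
ee_rot: [-179.9, -0.0, 108.5]
force: [-0.6, 0.7, -0.5]
gripper_width: 41.9
gripper_force: 24.9
```

>>> move_arm:
  plan:
    - [[0, 0, -0.2], 0, 1]
    - [[0, 0, -0.2], 0, 1]
    - [[0, 0, -0.2], 0, 1]
    - [[0, 0, 0], 0, 1]
    - [[0, 0, 0], 0, 1]

```text
time_s: 21.7
ee_pos: [635.3, 11.1, 14.6]
ee_rot: [180.0, 0.0, 108.5]
force: [-0.1, 0.6, -0.9]
gripper_width: 41.9
gripper_force: 24.9
```

>>> move_arm:
  plan:
    - [[0, 0, 0], 0, 0.48]
    - [[0, 0, 0], 0, 0.45]
    - [[0, 0, 0], 0, 0.42]
    - [[0, 0, 0.2], 0, 0.35]
    - [[0, 0, 0.3], 0, 0.25]

```text
time_s: 22.2
ee_pos: [635.1, 11.1, 19.5]
ee_rot: [-180.0, -0.0, 108.5]
force: [0.6, -0.2, -0.6]
gripper_width: 64.7
gripper_force: 0.0
```

Run:
```python
from h import *
np.set_printoptions(precision=1,suppress=True)
p=env.grab_frame("side")
s=env.state();print(s["ee_pos"],s["ee_rot"],s["gripper_width"])
save(p,"side8.png",(190,180,280,255),6)
```

```text
[635.6  11.1  20.2] [179.9   0.  108.5] 67.24962215830625
```

View pics/side8.png

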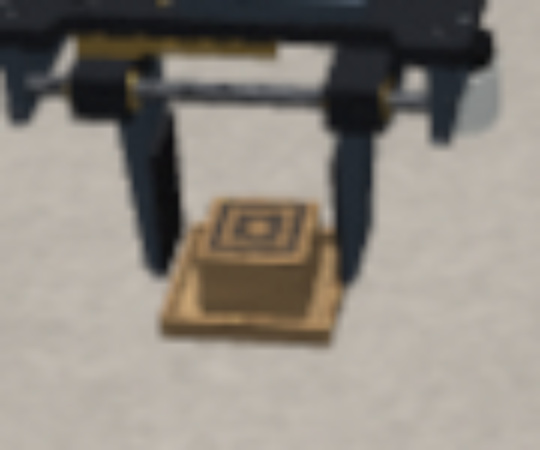

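The square block is in its tray at (255,265) in the crop. Last is the border block.

>>> move_arm:
  plan:
    - [[0, 0, 1.0], 0, 0.1]
    - [[0, 0, 3.0], 0, 0]
    - [[0, 0, 3.0], 0, 0]
    - [[0, 0, 2.0], 0, 0]
    - [[-0.9, 1.2, 0], -1.1, 0]

```text
time_s: 22.75
ee_pos: [629.5, 22.2, 114.1]
ee_rot: [179.5, 0.2, 107.3]
force: [-0.8, 0.3, 0.0]
gripper_width: 91.3
gripper_force: 0.0
```

>>> move_arm:
  plan:
    - [[-1.8, 2.5, 0], -2.3, 0]
    - [[-1.8, 2.5, 0], -2.3, 0]
    - [[-1.8, 2.5, 0], -2.3, 0]
    - [[-1.8, 2.5, 0], -2.3, 0]
    - [[-1.8, 2.5, 0], -2.3, 0]

```text
time_s: 23.25
ee_pos: [535.6, 149.1, 110.4]
ee_rot: [179.9, -0.0, 95.8]
force: [0.1, -0.4, -0.0]
gripper_width: 91.2
gripper_force: 0.0
```

>>> move_arm:
  plan:
    - [[-1.8, 2.5, 0], -2.3, 0]
    - [[-1.8, 2.5, 0], -2.3, 0]
    - [[-1.8, 2.5, 0], -2.3, 0]
    - [[-1.8, 2.5, 0], -2.3, 0]
    - [[-0.35, 0.56, 0], -0.1, 0]

```text
time_s: 23.75
ee_pos: [459.2, 255.6, 110.3]
ee_rot: [180.0, -0.0, 86.7]
force: [0.3, -0.6, -0.7]
gripper_width: 91.2
gripper_force: 0.0
```

>>> move_arm:
  plan:
    - [[0, 0, -2.0], 0, 0]
    - [[0, 0, -2.0], 0, 0]
    - [[0, 0, -1.0], 0, 0]
    - [[0, 0, 0], 0, 0]
    - [[0, 0, 0], 0, 0]

```text
time_s: 24.25
ee_pos: [461.4, 253.6, 60.0]
ee_rot: [179.9, -0.0, 86.6]
force: [0.4, -0.4, 0.7]
gripper_width: 91.0
gripper_force: 0.0
```

Run:
```python
from h import *
np.set_printoptions(precision=1,suppress=True)
p=env.grab_frame("side")
s=env.state();print(s["ee_pos"],s["ee_rot"],s["gripper_width"])
save(p,"side9.png",(190,220,330,360),5)
```

```text
[461.6 253.8  60.3] [179.9  -0.   86.6] 91.14786164343933
```

View pics/side9.png

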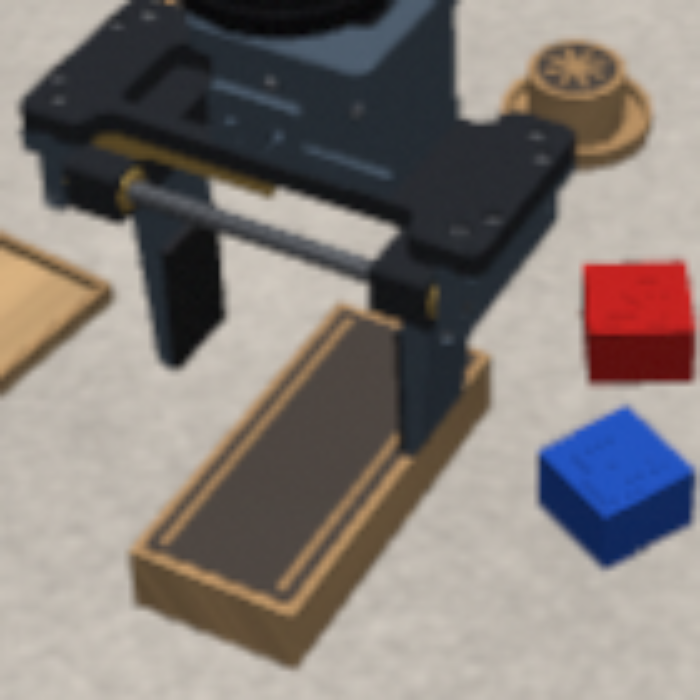

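The fingers straddle the border block (face centre about (280,460) in the crop), with the blue cube clear. I'm going down and gripping.

>>> move_arm:
  plan:
    - [[0, 0, -1.2], 0, 0]
    - [[0, 0, -1.2], 0, 0]
    - [[0, 0, -1.0], 0, 0]
    - [[0, 0, -0.8], 0, 0]
    - [[0, 0, -0.5], 0, 0]
  squeeze: 40

```text
time_s: 24.8
ee_pos: [460.2, 253.5, 11.3]
ee_rot: [-179.9, 0.0, 86.6]
force: [-0.8, 0.3, -0.7]
gripper_width: 90.9
gripper_force: 0.0
```

>>> move_arm:
  plan:
    - [[0, 0, -0.25], 0, 0]
    - [[0, 0, 0], 0, 0.1]
    - [[0, 0, 0], 0, 0.2]
    - [[0, 0, 0], 0, 0.5]
    - [[0, 0, 0], 0, 1]

```text
time_s: 25.3
ee_pos: [460.9, 253.9, 10.3]
ee_rot: [180.0, -0.0, 86.6]
force: [1.7, -0.3, 1.1]
gripper_width: 67.7
gripper_force: 40.0
```

>>> move_arm:
  plan:
    - [[0, 0, 0], 0, 1]
    - [[0, 0, 0], 0, 1]
    - [[0, 0, 0], 0, 1]
    - [[0, 0, 0.3], 0, 1]
    - [[0, 0, 0.5], 0, 1]

```text
time_s: 25.8
ee_pos: [460.2, 253.4, 17.6]
ee_rot: [-179.9, 0.1, 86.6]
force: [-0.1, -0.2, -1.5]
gripper_width: 67.7
gripper_force: 40.0
```

>>> move_arm:
  plan:
    - [[0, 0, 1.5], 0, 1]
    - [[0, 0, 2.0], 0, 1]
    - [[0, 0, 1.5], 0, 1]
    - [[1.5, 0.1, 0], -0.5, 1]
    - [[2.5, 0.1, 0], -0.9, 1]

```text
time_s: 26.3
ee_pos: [499.9, 255.7, 68.8]
ee_rot: [-180.0, 0.0, 85.2]
force: [0.6, 0.2, -2.3]
gripper_width: 67.3
gripper_force: 40.0
```

>>> move_arm:
  plan:
    - [[3.0, 0.2, 0], -1.1, 1]
    - [[3.0, 0.2, 0], -1.1, 1]
    - [[3.0, 0.2, 0], -1.1, 1]
    - [[3.0, 0.1, 0], -1.1, 1]
    - [[2.0, 0.1, 0], -0.7, 1]

```text
time_s: 26.8
ee_pos: [642.5, 263.5, 67.7]
ee_rot: [180.0, -0.0, 80.0]
force: [0.2, 0.3, -2.4]
gripper_width: 67.4
gripper_force: 40.0
```

>>> move_arm:
  plan:
    - [[0.8, 0.1, 0], -0.1, 1]
    - [[0, 0, 0], 0, 1]
    - [[0, 0, 0], 0, 1]
    - [[0, 0, 0], 0, 1]
    - [[0, 0, 0], 0, 1]

```text
time_s: 27.3
ee_pos: [647.8, 264.8, 68.2]
ee_rot: [-180.0, 0.0, 80.0]
force: [0.2, -0.2, -1.7]
gripper_width: 67.9
gripper_force: 40.0
```

Run:
```python
from h import *
np.set_printoptions(precision=1,suppress=True)
p=env.grab_frame("side")
s=env.state();print(s["ee_pos"],s["ee_rot"],s["gripper_width"],s["gripper_force"])
save(p,"side10.png",(80,200,240,340),5)
print("tray",tray(p,(649,262),120))
P=cloud(p);z=s["ee_pos"][2]+18
m=(np.hypot(P[...,0]-649,P[...,1]-262)<95)&(abs(P[...,2]-z)<6);m=cv2.morphologyEx(m.astype(np.uint8),cv2.MORPH_OPEN,np.ones((3,3)))>0
print(z,m.sum(),axis(P[m]))
```

```text
[648.  264.8  68.3] [-180.    0.   80.] 67.82790567669947 39.999545216560364
tray (array([675.9, 232.4]), array([166.8, 233.6]), 80.0)
86.2691305104211 1391 (array([645.9, 264.7]), array([ 87.3, 152.8]), 79.6)
```

View pics/side10.png

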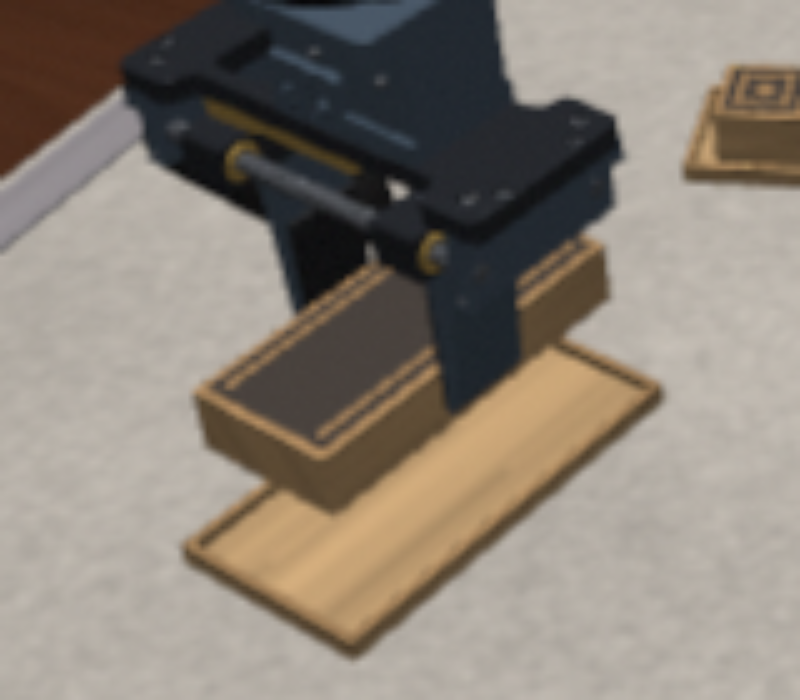

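The block is level and parallel above the tray. I'll check the corners: block top (197,398), (323,460), (605,243); tray (186,545), (352,650), (662,388).

Run:
```python
from h import *
np.set_printoptions(precision=1,suppress=True)
p=env.grab_frame("side")
px=lambda c:np.array(c)/5+[80,200]
t=ray(p,[px(c) for c in((186,545),(352,648),(662,386))],10);b=ray(p,[px(c) for c in((197,396),(323,459),(606,240))],86.3)
print(t,"\n",b);print("centres tray",(t[0]+t[2])/2,"block",(b[0]+b[2])/2)
p=env.grab_frame("top")
print(env.state()["ee_pos"])
```

```text
[[706.3 339.8  10. ]
 [616.5 358.3  10. ]
 [587.  187.7  10. ]] 
 [[688.3 334.3  86.3]
 [625.8 343.7  86.3]
 [600.4 195.3  86.3]]
centres tray [646.6 263.8  10. ] block [644.4 264.8  86.3]
[648.3 264.8  68.2]
```

>>> move_arm:
  plan:
    - [[0.1, -0.1, -1.2], 0, 1]
    - [[0, 0, -1.5], 0, 1]
    - [[0, 0, -1.0], 0, 1]
    - [[0, 0, -0.7], 0, 1]
    - [[0, 0, -0.3], 0, 1]

```text
time_s: 27.95
ee_pos: [649.0, 263.5, 19.2]
ee_rot: [-179.9, 0.1, 80.0]
force: [0.3, 0.3, -2.1]
gripper_width: 67.6
gripper_force: 40.0
```

>>> move_arm:
  plan:
    - [[0, 0, -0.2], 0, 1]
    - [[0, 0, -0.2], 0, 1]
    - [[0, 0, -0.2], 0, 1]
    - [[0, 0, 0], 0, 1]
    - [[0, 0, 0], 0, 1]

```text
time_s: 28.45
ee_pos: [649.8, 263.8, 15.2]
ee_rot: [180.0, -0.0, 80.0]
force: [0.6, 0.4, -1.2]
gripper_width: 67.9
gripper_force: 40.0
```

>>> move_arm:
  plan:
    - [[0, 0, 0], 0, 0.22]
    - [[0, 0, 0], 0, 0.18]
    - [[0, 0, 0], 0, 0.14]
    - [[0, 0, 0.2], 0, 0.1]
    - [[0, 0, 0.3], 0, 0]

```text
time_s: 28.95
ee_pos: [649.7, 263.7, 20.1]
ee_rot: [-180.0, 0.0, 80.0]
force: [-0.2, -0.3, 0.0]
gripper_width: 87.3
gripper_force: 0.0
```

>>> move_arm:
  plan:
    - [[0, 0, 0.5], 0, 0]
    - [[0, 0, 2.0], 0, 0]
    - [[0, 0, 3.0], 0, 0]
    - [[0, 0, 4.0], 0, 0]
    - [[0, -3, 3.0], 0, 0]

```text
time_s: 29.45
ee_pos: [650.3, 236.7, 147.8]
ee_rot: [179.8, -0.2, 80.2]
force: [0.5, -1.4, -0.0]
gripper_width: 91.0
gripper_force: 0.0
```

>>> move_arm:
  plan:
    - [[-3, -4, 0], 0, 0]
    - [[-3, -4, 0], 0, 0]
    - [[-3, -4, 0], 0, 0]
    - [[-3, -4, 0], 0, 0]
    - [[-3, -4, 0], 0, 0]

```text
time_s: 29.95
ee_pos: [498.5, 32.4, 145.6]
ee_rot: [179.9, -0.0, 80.0]
force: [0.7, -1.2, 0.8]
gripper_width: 91.1
gripper_force: 0.0
```

>>> move_arm:
  plan:
    - [[-3, -4, 0], 0, 0]
    - [[-2, -4, 0], 0, 0]
    - [[-1, -4, 0], 0, 0]
    - [[0, -4, 0], 0, 0]
    - [[0, 0, 0], 0, 0]

```text
time_s: 30.45
ee_pos: [439.9, -130.1, 145.9]
ee_rot: [179.8, 0.1, 79.7]
force: [-0.1, 0.6, 0.3]
gripper_width: 90.8
gripper_force: 0.0
```

Run:
```python
from h import *
np.set_printoptions(precision=1,suppress=True)
s=env.state();print(s["ee_pos"],s["time_s"])
q=env.grab_frame("side");p=env.grab_frame("top");P=cloud(p)
for n,c,r in(("bar",(487,-282),90),("rnd",(461,0),50),("sq",(637,9),55),("bor",(649,262),110)):
    m=(np.hypot(P[...,0]-c[0],P[...,1]-c[1])<r)&(P[...,2]>24)&(P[...,2]<45)
    print(n,"tray",*tray(p,c,r),"block",m.sum(),*(axis(P[m]) if m.any() else()), np.median(P[m][:,2]))
print("saucer",[d["point"] for d in env.search_frame(p,"saucer")[:1]])
a=p["frame"][130:320,130:430];b=q["frame"][150:350,90:390]
cv2.imwrite("pics/final.png",np.vstack([cv2.resize(x,(450,290)) for x in(a,b)])[...,::-1])
```

```text
[ 439.9 -130.1  145.9] 30.45
bar tray [ 491.8 -335.7] [29.3 45.1] 1.4 block 74 [ 491.1 -328.7] [21.5 23.2] -82.6 33.220061293027584
rnd tray [461.2  -1.8] [63.1 65.3] -88.6 block 228 [460.4  -0.4] [41.1 42. ] 1.2 33.4604663405014
sq tray [637.9   7.6] [64.7 66.2] 18.9 block 259 [636.6   8.4] [41.9 43. ] 19.0 33.5382357867436
bor tray [649.8 261.2] [ 92.3 173.4] 79.7 block 1453 [650.6 260.9] [ 69.7 151.8] 79.5 33.14564694892283
saucer [[387.3, 181.2]]
```

View pics/final.png

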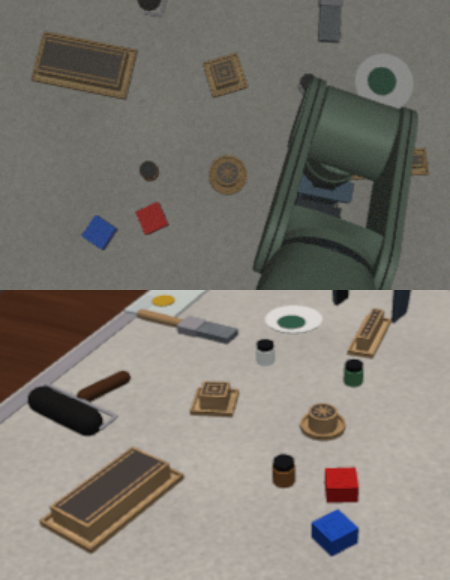

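All four blocks lie flat in their own trays: border (85,65), square (225,75) and round (228,175) in the top half, bar (368,335) in the lower half. The saucer is where it was.

```bash
python3 -c "
from workcell import env
print(env.job_done())"
```

```text
the job is handed in; nothing more can be done
None
```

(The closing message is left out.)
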